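Lever the red bin's flap open and hold it

TASK

Two parts bins stand on the bench, each with a heavy flap and a pry bar resting on a pin at its front, nose under the flap. Press the pad at the long end of the red-flapped bin's bar smoothly down, right to the wooden board or very nearly, so that the bar raises the red flap without flinging or dropping it, and finish still holding the pad down with the flap standing open so that I can reach in. Only press with the fingertips: do not lift the bar off its pin, do not touch the bin or flap with the robot, and leave the green bin, its bar and everything else on the bench as they are.

Things in the scene. Friction and masses are not known exactly. Their poses are not given: they have to be found in the camera images.
- red_bin: fixed grey steel parts bin with the red flap, 98 (x) x 110 (y) x 75 mm, on a plywood board 25 mm thick (134 x 124 mm) whose tongue, 50 mm wide, runs under the bar to x = -147 mm. Origin on the bench below the bar's rest pin; own +x points from the rest pin to the bin: front wall at x = 14 mm, back wall and hinge at x = 112 mm. Two steel cheeks 24 mm apart at the front keep the bar on the middle line
- red_flap (a joint): angle of the heavy steel flap (2.4 kg, painted red on top, 102 x 116 x 26 mm) on that bin, hinged at the bin's back edge; 0 = shut, grows as its front edge rises; falls shut by its own weight. With the bar pressed down to the board it stands at about 0.40 rad
- red_bar: loose steel pry bar (0.3 kg, 184 x 19 x 8 mm) resting on the red bin's pin. Origin on its underside, over the pin; own +x runs to its nose under the flap, 48 mm off; the long end reaches to x = -133 mm with its pad. It starts with the long end up, tilted about 0.2 rad, and pressed right down tilts about 0.5 rad the other way. Ribs astride the pin let it rock but not slide
- red_pad (a point): centre of the top of the round red plastic pad (26 mm across) at the long end of the red bar, where it is to be pressed; about 130 mm above the bench at the start, about 44 mm when the bar is right down. The force needed is about 3 to 12 N, downward; the pad moves on an arc about the rest pin, 120 mm away
- red_saddle (a point): point on the underside of the red bar that sits on the rest pin (the bar's origin)
- red_rest (a point): middle of the top of the red bin's rest pin, 92 mm above the bench, fixed
- green_bin: fixed grey steel parts bin with the green flap, 98 (x) x 110 (y) x 75 mm, on a plywood board 25 mm thick (134 x 124 mm) whose tongue, 50 mm wide, runs under the bar to x = -147 mm. Origin on the bench below the bar's rest pin; own +x points from the rest pin to the bin: front wall at x = 14 mm, back wall and hinge at x = 112 mm. Two steel cheeks 24 mm apart at the front keep the bar on the middle line
- green_flap (a joint): angle of the heavy steel flap (2.4 kg, painted green on top, 102 x 116 x 26 mm) on that bin, hinged at the bin's back edge; 0 = shut, grows as its front edge rises; falls shut by its own weight. With the bar pressed down to the board it stands at about 0.40 rad
- green_bar: loose steel pry bar (0.3 kg, 184 x 19 x 8 mm) resting on the green bin's pin. Origin on its underside, over the pin; own +x runs to its nose under the flap, 48 mm off; the long end reaches to x = -133 mm with its pad. It starts with the long end up, tilted about 0.2 rad, and pressed right down tilts about 0.5 rad the other way. Ribs astride the pin let it rock but not slide
- green_pad (a point): centre of the top of the round green plastic pad (26 mm across) at the long end of the green bar, where it is to be pressed; about 130 mm above the bench at the start, about 44 mm when the bar is right down. The force needed is about 3 to 12 N, downward; the pad moves on an arc about the rest pin, 120 mm away
- green_saddle (a point): point on the underside of the green bar that sits on the rest pin (the bar's origin)
- green_rest (a point): middle of the top of the green bin's rest pin, 92 mm above the bench, fixed
- pack_tape: roll of brown packing tape lying flat, 104 mm across, 48 mm high; bystander, origin at the centre of its underside
- driver_red: screwdriver with a red handle, 189 mm long, 27 mm thick, lying; bystander, origin at the centre of its underside
- marker_black: felt marker with black cap, 137 mm long, 17 mm thick, lying; bystander, origin at the centre of its underside
- sand_block: brown sanding block 62 x 90 x 32 mm; bystander, origin at the centre of its underside
- tape_measure: yellow tape measure 40 x 76 x 68 mm, standing; bystander, origin at the centre of its underside
- glue_bottle: white glue bottle with blue label, 43 mm across, 126 mm high, standing; bystander, origin at the centre of its underside

How it is judged:
By the outcome, as a careful person would: the job done as asked, in the order asked, and still so for the second after the job is handed in, while the arm keeps its last pose, push and grip.
It also fails if it takes over 42 s, if anything falls off the work surface, if the arm or the gripper's body presses on something with over 40 N, if the wrist force passes 120 N, or if a joint passes its speed limit or range.

ROBOT

A 7-joint arm with a two-finger parallel gripper is mounted at the origin on a cart in front of the work surface, level with it; the furniture and walls round the work are solid. World frame = base frame: x ahead of the robot, y to its left, z up, the work surface at z = 0. Lengths are in m, angles in rad, forces in N, time in s.
With the tool pointing down it reaches from about 0.425 to 0.95 m from the base axis. Payload 4.7 kg.
Tool frame: the origin (TCP) lies midway between the tips of the shut fingers; the grasp point (between the pads) lies 19 mm behind it (env.pinch_z is the z of the grasp point in the tool frame, in m); z points along the fingers, y is the line along which they close (so a half turn about z gives the same grasp; the last joint's range is limited). The gripper opens to 87 mm and grips with 3 to 60 N. Pads are 19 mm wide; open, the fingers measure 117 mm over their backs; the gripper's body (75 mm by 190 mm) begins 51 mm behind the grasp point.
Start: joints at [-1.172, 0.469, -0.049, 1.532, 0.024, 1.141, -0.082], TCP at [0.28, 0.614, 0.223] pointing down, gripper open.
Joint ranges: [-2.59, 2.59], [-0.33, 1.99], [-1.39, 1.29], [0.1, 2.45], [-1.04, 4.18], [0.21, 1.99], [-2.66, 2.66]. Speed limits (rad/s): [2.57, 2.57, 3.14, 3.14, 3.14, 3.14, 3.14].

INTERFACE

Orientations are given as [roll, pitch, yaw] about the fixed x, y, z axes, in that order (R = Rz(yaw) Ry(pitch) Rx(roll)).
In Python, from plant import env gives the robot as it stands.
- The arm moves only by the tool jog_arm, never from a script. Its argument "increments" is a list of rows, each a list of 7 numbers: the opening, from 0 (shut) to 1 (fully open), then the shift along the tool's x, y, z in m, then the turn, a rotation vector about the tool's x, y, z in degrees. A call has 1 to 8 rows; each row is the pose to reach, as a shift and turn from the pose commanded when the call began, along the tool's axes at that moment; what a row does not reach only later rows make up. A row lasts 1/12 s, in which the tool goes at most 41.7 mm and 7.16 degrees, less where a joint would pass 70% of its speed; a pose out of reach is approached as far as the arm can. A call with a gripper value outside its range is refused whole. The fingers move at their own pace and stop on an object; "grip_force" is the grip in N (left out, the last holds). Time passes only in rows, so rows that repeat a pose let the fingers close. It gives the time, the measured TCP pose, the force, the opening and the grip force at its end, in the units of the state.
- env.get_state(): the state, without advancing time (a new reading comes with each control period).
- env.camera(name): name is "scene" or "side" or "wrist"; returns the picture (400x640x3 uint8, blue, green, red); there is no depth.
- env.camera_info(name): a dict with "K" (3x3 intrinsics, pixels), "dist_coeffs" ([k1, k2, p1, p2, k3] as OpenCV has them; the pictures are not rectified), "pose" (4x4, takes a point from camera to world coordinates); the wrist camera has in their place "hand_eye" (4x4, takes a point from camera to tool coordinates, whose origin is the TCP and whose axes are the flange's). Camera axes: x right, y down, z forward; pixel columns grow to the right and rows downward; lengths in m; the calibration is good to about 2 mm. A picture is of the moment at which its call begins: read the wrist's pose just before it. camera_info takes no time and is no camera call.
- env.job_done(): hands the job in; it is judged then, once.
The state is a dict: "time": time; "joints": joint angles; "qvel": joint speeds; "tau": joint torques, N m; "ee_pos": TCP position; "orientation": TCP orientation; "force": force on the tool from outside, world axes, zero at the start; "wrist_torque": the same for the moment, N m; "width": opening from 0.0 (shut) to 1.0 (fully open); "grip_force": force on a finger pad.
Only numpy, scipy, OpenCV 4.12 (cv2) and the standard library are available. Lean on these libraries where they do the work, as an engineer would, in place of code of your own. Each camera call takes 0.05 s, during which the arm holds its last target. There are 200 camera calls.

## Working session

There is one attempt and no reset: what is moved stays moved. The work goes in short steps, Python scripts to look and compute and a tool call to move; the robot and the scene stay as the last step left them, time stands still between calls to the robot, and variables do not carry over. Pictures are saved under pics/ and viewed, at most 10 in all, crops included, and the job is handed in when it is done.

Besides the shell and the picture viewer there is one more tool, called after "Call:" by a JSON object that holds its "api" and its "payload", one argument or row to a line. jog_arm: Moves the arm, as the interface text tells. Its arguments: {"type":"object","properties":{"increments":{"type":"array"},"grip_force":{"type":"number"}},"required":["increments"]}

```bash
mkdir -p pics; ls; python3 - <<'E'
from plant import env
import cv2
for n in("scene","side"):
    cv2.imwrite(f"pics/{n}0.png",env.camera(n)); i=env.camera_info(n); print(n,i["pose"].round(3).tolist() if hasattr(i["pose"],'round') else i["pose"])
s=env.get_state();print(s["time"],s["ee_pos"],s["orientation"],s["force"],s["width"])
E
```

```text
pics
scene [[0.689, -0.379, 0.617, -0.503], [-0.724, -0.379, 0.576, -1.013], [0.016, -0.844, -0.536, 1.033], [0.0, 0.0, 0.0, 1.0]]
side [[0.631, -0.608, 0.482, 0.096], [-0.776, -0.498, 0.387, -0.409], [0.004, -0.618, -0.786, 0.86], [0.0, 0.0, 0.0, 1.0]]
0.1 [0.27980937 0.61368258 0.2216001 ] [-3.13983759e+00  9.95721414e-05  2.71385473e+00] [ 0.21541955 -0.1230831  -0.38573218] 1.0022713553450313
```

View pics/scene0.png

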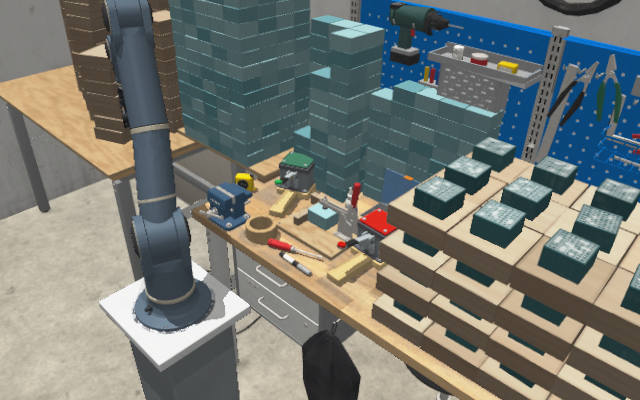

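View pics/side0.png

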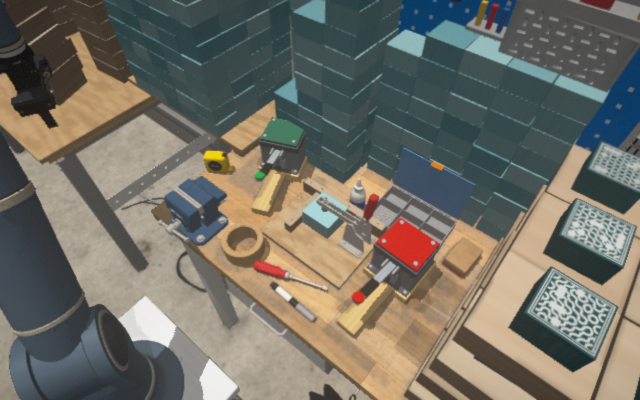

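The red bin is right of centre: in the side view the flap is at about (406,245) and the pad at (359,297). In the scene view the flap is at about (378,220) and the pad at (341,244). A toggle clamp stands to the left of the bar. Next I'll triangulate.

```bash
cat > h.py <<'E'
import numpy as np, cv2
from plant import env
def ray(n,uv,T=None):
    i=env.camera_info(n); P=np.array(i["pose"]) if T is None else T
    p=cv2.undistortPoints(np.array([[uv]],float),np.array(i["K"]),np.array(i["dist_coeffs"]))[0,0]
    return P[:3,3],P[:3,:3]@np.array([p[0],p[1],1])
def plane(n,uv,z,T=None):
    o,d=ray(n,uv,T); return o+d*(z-o[2])/d[2]
def tri(rs):
    A=np.zeros((3,3));b=np.zeros(3)
    for o,d in rs:
        d=d/np.linalg.norm(d);M=np.eye(3)-np.outer(d,d);A+=M;b+=M@o
    return np.linalg.solve(A,b)
def blobs(im,col="red",amin=15):
    h=cv2.cvtColor(im,cv2.COLOR_BGR2HSV)
    m=((h[...,0]<6)|(h[...,0]>174))&(h[...,1]>170)&(h[...,2]>100)
    n,l,s,c=cv2.connectedComponentsWithStats(m.astype(np.uint8))
    return [(s[k,4],c[k].round(1),s[k,:4],l==k) for k in range(1,n) if s[k,4]>=amin]
E
python3 - <<'E'
from h import *
for n in("scene","side"):
    for a,c,b,m in blobs(cv2.imread(f"pics/{n}0.png")):
        print(n,a,c,b,"z.13",plane(n,c,.13).round(3), "z.11",plane(n,c,.126).round(3))
        if a>300:
            q=cv2.approxPolyDP(cv2.convexHull(np.argwhere(m)[:,::-1].astype(np.int32)),4,True)[:,0]
            for p in q: print("   ",p,plane(n,p.astype(float),.126).round(3))
s=cv2.imread("pics/side0.png")[170:360,270:500]; cv2.imwrite("pics/c1.png",cv2.resize(s,None,fx=3.1,fy=3.1,interpolation=cv2.INTER_CUBIC))
E
```

```text
scene 19 [411.9  32.3] [411  29   3   7] z.13 [2.511 0.94  0.13 ] z.11 [2.524 0.949 0.126]
scene 57 [478.7  61.8] [471  59  16   6] z.13 [2.261 0.302 0.13 ] z.11 [2.273 0.308 0.126]
scene 37 [431.6  75.5] [430  69   4  14] z.13 [1.848 0.358 0.13 ] z.11 [1.858 0.364 0.126]
scene 21 [636. 136.] [633 135   7   3] z.13 [ 1.857 -0.67   0.13 ] z.11 [ 1.868 -0.668  0.126]
scene 114 [355.2 193.5] [352 183   8  24] z.13 [ 0.647 -0.116  0.13 ] z.11 [ 0.652 -0.112  0.126]
scene 461 [378.3 221.8] [360 210  37  25] z.13 [ 0.572 -0.271  0.13 ] z.11 [ 0.576 -0.268  0.126]
    [396 228] [ 0.588 -0.326  0.126]
    [383 234] [ 0.536 -0.317  0.126]
    [360 219] [ 0.548 -0.219  0.126]
    [381 210] [ 0.634 -0.234  0.126]
scene 139 [278.6 244.3] [268 239  23  11] z.13 [ 0.282 -0.138  0.13 ] z.11 [ 0.285 -0.134  0.126]
scene 34 [341.3 244. ] [338 242   8   5] z.13 [ 0.409 -0.264  0.13 ] z.11 [ 0.413 -0.261  0.126]
side 32 [373.8 197.2] [371 195   7   6] z.13 [ 0.643 -0.142  0.13 ] z.11 [ 0.646 -0.141  0.126]
side 1580 [407.7 243.8] [377 219  62  52] z.13 [ 0.58  -0.275  0.13 ] z.11 [ 0.583 -0.274  0.126]
    [438 244] [ 0.625 -0.327  0.126]
    [415 270] [ 0.536 -0.32   0.126]
    [377 242] [ 0.544 -0.219  0.126]
    [400 219] [ 0.63  -0.225  0.126]
side 225 [269.1 268.7] [254 261  31  16] z.13 [ 0.342 -0.081  0.13 ] z.11 [ 0.343 -0.079  0.126]
side 102 [358.  296.7] [353 292  11  11] z.13 [ 0.409 -0.263  0.13 ] z.11 [ 0.411 -0.262  0.126]
```

View pics/c1.png

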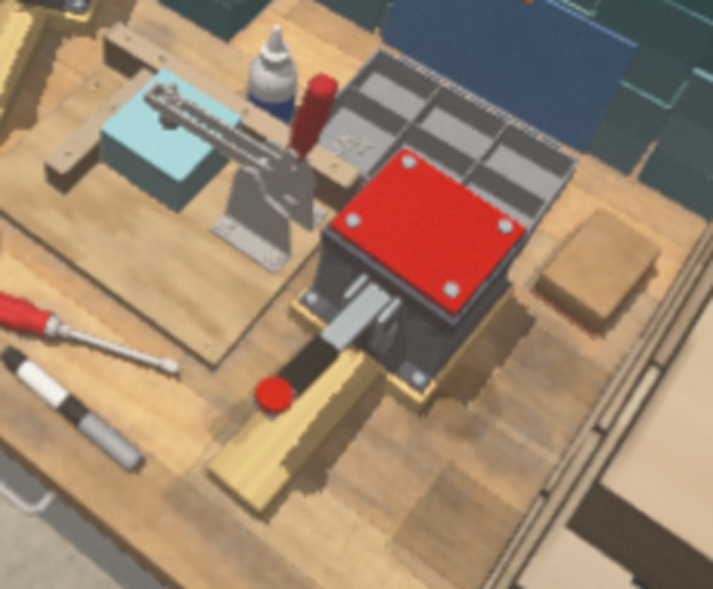

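Crop c1 shows the red pad and bar running from the red flap toward the robot. The clamp is on the left, and a tall wooden stack is at the right edge. I'll check clearances and work out the path.

```bash
python3 - <<'E'
from h import *
for k,p in dict(stackL=(205,140),stackmid=(240,165),stackfront=(325,190),tapemeas=(212,172),viseR=(222,230),clampbase=(357,258),crateedge=(431,351),crateedge2=(490,250),greenflap=(283,135)).items():
    print(k,[plane("side",p,z)[:2].round(3).tolist() for z in (0,.12)])
print("tri pad",tri([ray("scene",(341.3,244)),ray("side",(358,296.7))]).round(4))
print("crate", tri([ray("scene",(416,178)),ray("side",(527,292))]).round(3))
s=env.get_state(); from scipy.spatial.transform import Rotation as R
print(R.from_euler('xyz',s["orientation"]).as_matrix().round(3).tolist())
i=env.camera_info("wrist");print(np.array(i["hand_eye"]).round(3).tolist())
E
```

```text
stackL [[0.593, 0.459], [0.524, 0.338]]
stackmid [[0.587, 0.291], [0.519, 0.193]]
stackfront [[0.673, 0.029], [0.593, -0.032]]
tapemeas [[0.514, 0.335], [0.456, 0.231]]
viseR [[0.391, 0.155], [0.349, 0.076]]
clampbase [[0.549, -0.173], [0.485, -0.206]]
crateedge [[0.461, -0.434], [0.41, -0.43]]
crateedge2 [[0.785, -0.426], [0.689, -0.424]]
greenflap [[0.77, 0.28], [0.676, 0.184]]
tri pad [ 0.4098 -0.2626  0.1285]
crate [ 0.409 -0.477  0.436]
[[-0.91, 0.415, -0.001], [0.415, 0.91, -0.002], [-0.0, -0.002, -1.0]]
[[0.0, -0.952, -0.307, 0.085], [1.0, -0.0, 0.001, 0.0], [-0.001, -0.307, 0.952, -0.163], [0.0, 0.0, 0.0, 1.0]]
```

```bash
python3 - <<'E'
import numpy as np
R0=np.array([[-.91,.415,0],[.415,.91,0],[0,0,-1.]])
a=np.radians(np.linspace(63.3,-32.6,60)); r=np.linspace(.5,.487,60)
P=np.vstack([[.28,.614],np.c_[r*np.cos(a),r*np.sin(a)]])
s=np.r_[0,np.cumsum(np.linalg.norm(np.diff(P,axis=0),axis=1))]
q=np.linspace(0,s[-1],33); W=np.c_[np.interp(q,s,P[:,0]),np.interp(q,s,P[:,1]),.222+np.minimum(.03,np.arange(33)*.005)]
for c in range(4):
    print([[0]+((W[8*c+k]-W[8*c])@R0).round(3).tolist() for k in range(1,9)])
E
```

```text
[[0, -0.003, -0.031, -0.005], [0, -0.007, -0.062, -0.01], [0, -0.01, -0.093, -0.015], [0, -0.014, -0.125, -0.02], [0, -0.017, -0.156, -0.025], [0, -0.031, -0.176, -0.03], [0, -0.062, -0.179, -0.03], [0, -0.093, -0.185, -0.03]]
[[0, -0.03, -0.007, 0.0], [0, -0.06, -0.016, 0.0], [0, -0.09, -0.027, 0.0], [0, -0.118, -0.04, 0.0], [0, -0.146, -0.055, 0.0], [0, -0.173, -0.071, 0.0], [0, -0.198, -0.089, 0.0], [0, -0.223, -0.109, 0.0]]
[[0, -0.023, -0.021, 0.0], [0, -0.045, -0.044, 0.0], [0, -0.065, -0.067, 0.0], [0, -0.084, -0.093, 0.0], [0, -0.101, -0.119, 0.0], [0, -0.117, -0.146, 0.0], [0, -0.13, -0.174, 0.0], [0, -0.142, -0.203, 0.0]]
[[0, -0.01, -0.03, 0.0], [0, -0.018, -0.06, 0.0], [0, -0.024, -0.091, 0.0], [0, -0.028, -0.122, 0.0], [0, -0.03, -0.153, 0.0], [0, -0.03, -0.184, 0.0], [0, -0.029, -0.216, 0.0], [0, -0.025, -0.247, 0.0]]
```

Call:
{"api": "jog_arm", "payload": {
  "increments": [
    [0,-0.003,-0.031,-0.005,0,0,0],
    [0,-0.007,-0.062,-0.01,0,0,0],
    [0,-0.01,-0.093,-0.015,0,0,0],
    [0,-0.014,-0.125,-0.02,0,0,0],
    [0,-0.017,-0.156,-0.025,0,0,0],
    [0,-0.031,-0.176,-0.03,0,0,0],
    [0,-0.062,-0.179,-0.03,0,0,0],
    [0,-0.093,-0.185,-0.03,0,0,0]
  ]
}}

```text
time: 0.77
ee_pos: [0.2873, 0.4067, 0.2531]
orientation: [3.14, -0.0, 2.717]
force: [0.4, 0.8, -0.6]
width: 0.479
grip_force: 0.0
```

Call:
{"api": "jog_arm", "payload": {
  "increments": [
    [0,-0.03,-0.007,0,0,0,0],
    [0,-0.06,-0.016,0,0,0,0],
    [0,-0.09,-0.027,0,0,0,0],
    [0,-0.118,-0.04,0,0,0,0],
    [0,-0.146,-0.055,0,0,0,0],
    [0,-0.173,-0.071,0,0,0,0],
    [0,-0.198,-0.089,0,0,0,0],
    [0,-0.223,-0.109,0,0,0,0]
  ]
}}

```text
time: 1.43
ee_pos: [0.4461, 0.2144, 0.2523]
orientation: [-3.141, -0.0, 2.714]
force: [1.4, 0.4, 0.0]
width: 0.01
grip_force: 0.0
```

Call:
{"api": "jog_arm", "payload": {
  "increments": [
    [0,-0.023,-0.021,0,0,0,0],
    [0,-0.045,-0.044,0,0,0,0],
    [0,-0.065,-0.067,0,0,0,0],
    [0,-0.084,-0.093,0,0,0,0],
    [0,-0.101,-0.119,0,0,0,0],
    [0,-0.117,-0.146,0,0,0,0],
    [0,-0.13,-0.174,0,0,0,0],
    [0,-0.142,-0.203,0,0,0,0]
  ]
}}

```text
time: 2.1
ee_pos: [0.4903, -0.0295, 0.2522]
orientation: [-3.141, -0.0, 2.714]
force: [0.4, 0.2, -0.2]
width: 0.005
grip_force: 0.0
```

Call:
{"api": "jog_arm", "payload": {
  "increments": [
    [0,-0.01,-0.03,0,0,0,-3],
    [0,-0.018,-0.06,0,0,0,-6],
    [0,-0.024,-0.091,0,0,0,-9],
    [0,-0.028,-0.122,0,0,0,-12],
    [0,-0.03,-0.153,0,0,0,-15],
    [0,-0.03,-0.184,0,0,0,-18],
    [0,-0.029,-0.216,0,0,0,-21],
    [0,-0.025,-0.247,0,0,0,-21]
  ]
}}

```text
time: 2.77
ee_pos: [0.41, -0.2645, 0.2523]
orientation: [-3.141, -0.0, 3.082]
force: [-0.6, -0.7, -0.2]
width: 0.008
grip_force: 0.0
```

```bash
cat > look.py <<'E'
from h import *; import sys
from scipy.spatial.transform import Rotation as R
s=env.get_state(); im=env.camera("wrist"); cv2.imwrite(sys.argv[1],im)
T=np.eye(4);T[:3,:3]=R.from_euler('xyz',s["orientation"]).as_matrix();T[:3,3]=s["ee_pos"];T=T@np.array(env.camera_info("wrist")["hand_eye"])
for a,c,b,m in blobs(im): print(a,c,b,"z.13",plane("wrist",c,.13,T).round(4))
print(s["ee_pos"],s["joints"].round(2) if hasattr(s["joints"],'round') else s["joints"],s["force"])
E
python3 look.py pics/w1.png
```

```text
605 [512.  129.3] [481 117  54  27] z.13 [ 0.3614 -0.0841  0.13  ]
445 [326.4 189.7] [314 178  25  24] z.13 [ 0.4099 -0.2602  0.13  ]
421 [322.7 326.4] [311 307  24  30] z.13 [ 0.5734 -0.2735  0.13  ]
[ 0.41002206 -0.26450297  0.25231355] [ 0.    0.13  0.54  1.95 -0.08  1.08  2.09] [-0.62326453 -0.73161325 -0.1548693 ]
```

View pics/w1.png

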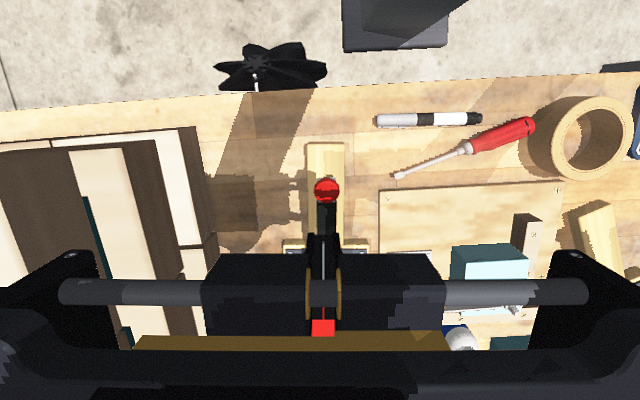

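The wrist view shows the pad at (326,190), which puts it at (0.410,-0.260). The bar runs straight along the tool's -x. I'll descend to just above it.

Call:
{"api": "jog_arm", "payload": {
  "increments": [
    [0,0.001,0.001,0.025,0,0,0],
    [0,0.002,0.002,0.05,0,0,0],
    [0,0.003,0.003,0.075,0,0,0],
    [0,0.003,0.003,0.095,0,0,0],
    [0,0.003,0.003,0.105,0,0,0],
    [0,0.003,0.003,0.11,0,0,0],
    [0,0.003,0.003,0.113,0,0,0],
    [0,0.003,0.003,0.115,0,0,0]
  ],
  "grip_force": 20
}}

```text
time: 3.48
ee_pos: [0.4086, -0.2602, 0.1379]
orientation: [-3.141, 0.001, 3.08]
force: [0.5, -0.0, -0.1]
width: 0.004
grip_force: 0.0
```

```bash
python3 look.py pics/w2.png; python3 - <<'E'
from h import *
im=env.camera("side");print([(a,c) for a,c,b,m in blobs(im)])
cv2.imwrite("pics/s2.png",cv2.resize(im[150:360,240:500],None,fx=2.8,fy=2.8,interpolation=cv2.INTER_CUBIC))
E
```

```text
1277 [578.9 142.5] [542 125  69  40] z.13 [ 0.3552 -0.1097  0.13  ]
16 [540.9 152.5] [538 149   6   9] z.13 [ 0.3598 -0.1312  0.13  ]
33 [321.5 232.3] [315 231  16   3] z.13 [ 0.4016 -0.2599  0.13  ]
[ 0.40861795 -0.26022719  0.13793613] [ 0.05  0.28  0.51  2.09 -0.19  0.81  2.19] [ 0.53513007 -0.02623419 -0.11914917]
[(np.int32(1193), array([412.7, 245.7])), (np.int32(190), array([269.7, 269. ]))]
```

View pics/s2.png

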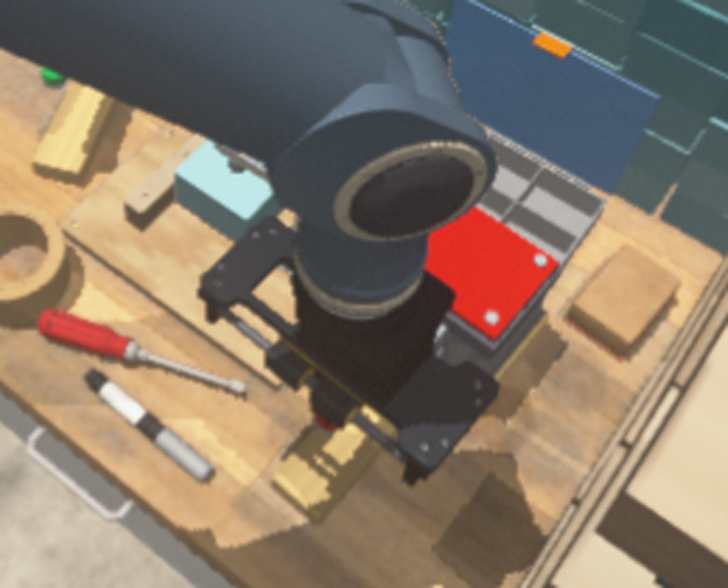

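View pics/w2.png

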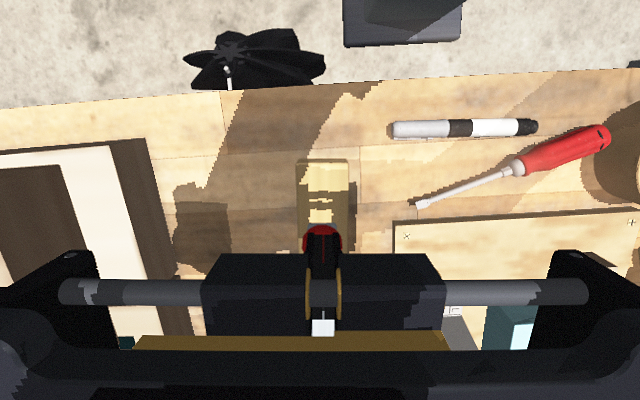

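The fingertips are centred over the pad, at (321,235) in the wrist view, and nothing is close by. I'll start the slow press.

Call:
{"api": "jog_arm", "payload": {
  "increments": [
    [0,0,0,0.001,0,0,0],
    [0,0,0,0.0025,0,0,0],
    [0,0,0,0.0045,0,0,0],
    [0,0,0,0.0065,0,0,0],
    [0,0,0,0.0085,0,0,0],
    [0,0,0,0.0105,0,0,0],
    [0,0,0,0.0125,0,0,0],
    [0,0,0,0.0145,0,0,0]
  ]
}}

```text
time: 4.25
ee_pos: [0.4066, -0.2603, 0.1236]
orientation: [3.141, -0.002, 3.08]
force: [-5.4, 0.4, 11.5]
width: 0.005
grip_force: 5.7
```

Call:
{"api": "jog_arm", "payload": {
  "increments": [
    [0,0,0,0.002,0,0,0],
    [0,0,0,0.004,0,0,0],
    [0,0,0,0.006,0,0,0],
    [0,0,0,0.008,0,0,0],
    [0,0,0,0.01,0,0,0],
    [0,0,0,0.012,0,0,0],
    [0,0,0,0.014,0,0,0],
    [0,0,0,0.016,0,0,0]
  ]
}}

```text
time: 4.92
ee_pos: [0.4041, -0.2601, 0.107]
orientation: [3.139, -0.007, 3.079]
force: [-9.7, 0.3, 12.9]
width: 0.003
grip_force: 6.6
```

Call:
{"api": "jog_arm", "payload": {
  "increments": [
    [0,0.001,0,0.002,0,0,0],
    [0,0.002,0,0.004,0,0,0],
    [0,0.002,0,0.006,0,0,0],
    [0,0.002,0,0.008,0,0,0],
    [0,0.002,0,0.01,0,0,0],
    [0,0.002,0,0.012,0,0,0],
    [0,0.002,0,0.014,0,0,0],
    [0,0.002,0,0.016,0,0,0]
  ]
}}

```text
time: 5.58
ee_pos: [0.403, -0.2601, 0.0912]
orientation: [3.14, -0.005, 3.079]
force: [-9.3, 1.1, 12.1]
width: 0.004
grip_force: 6.6
```

Call:
{"api": "jog_arm", "payload": {
  "increments": [
    [0,0,0,0.002,0,0,0],
    [0,0,0,0.004,0,0,0],
    [0,0,0,0.006,0,0,0],
    [0,0,0,0.008,0,0,0],
    [0,0,0,0.01,0,0,0],
    [0,0,0,0.012,0,0,0],
    [0,0,0,0.014,0,0,0],
    [0,0,0,0.016,0,0,0]
  ]
}}

```text
time: 6.25
ee_pos: [0.4036, -0.2601, 0.0753]
orientation: [3.14, -0.004, 3.079]
force: [-6.3, 0.2, 10.5]
width: 0.003
grip_force: 6.1
```

Call:
{"api": "jog_arm", "payload": {
  "increments": [
    [0,0,0,0.002,0,0,0],
    [0,0,0,0.004,0,0,0],
    [0,0,0,0.006,0,0,0],
    [0,0,0,0.008,0,0,0],
    [0,0,0,0.01,0,0,0],
    [0,0,0,0.0115,0,0,0],
    [0,0,0,0.013,0,0,0],
    [0,0,0,0.0145,0,0,0]
  ]
}}

```text
time: 6.92
ee_pos: [0.4056, -0.2604, 0.0611]
orientation: [3.142, -0.0, 3.08]
force: [-2.2, 0.6, 9.2]
width: 0.007
grip_force: 4.7
```

```bash
python3 look.py pics/w3.png; python3 - <<'E'
from h import *
im=env.camera("side");print([(a,c) for a,c,b,m in blobs(im)])
cv2.imwrite("pics/s3.png",cv2.resize(im[150:360,240:500],None,fx=2.8,fy=2.8,interpolation=cv2.INTER_CUBIC))
E
```

```text
78 [627.9 157.9] [615 152  25  12] z.13 [ 0.344  -0.1572  0.13  ]
385 [627.1 170. ] [609 158  31  24] z.13 [ 0.348  -0.1565  0.13  ]
33 [633.5 188.9] [627 183  13  11] z.13 [ 0.3547 -0.1526  0.13  ]
20 [622.4 194.4] [619 191   7   6] z.13 [ 0.3564 -0.1561  0.13  ]
[ 0.405641   -0.26038001  0.06110943] [ 0.12  0.4   0.45  2.15 -0.29  0.64  2.28] [-2.21251094  0.5546113   9.21865532]
[(np.int32(924), array([415.9, 237.6])), (np.int32(181), array([270.8, 269.4]))]
```

View pics/s3.png

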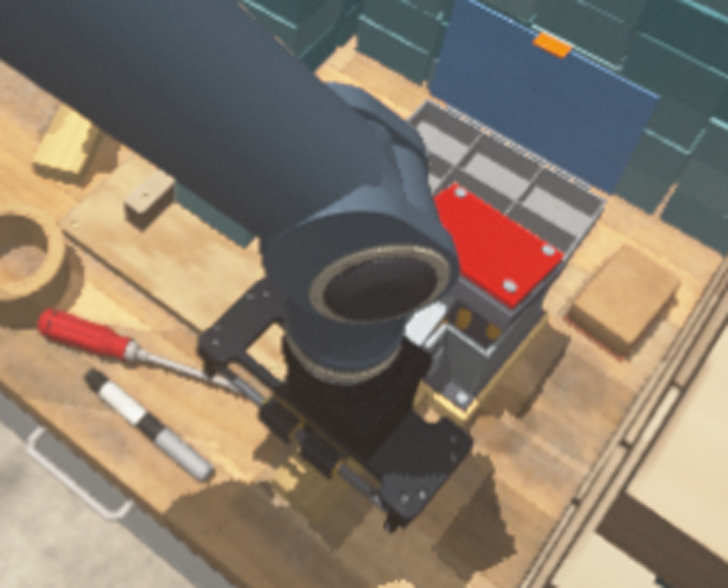

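View pics/w3.png

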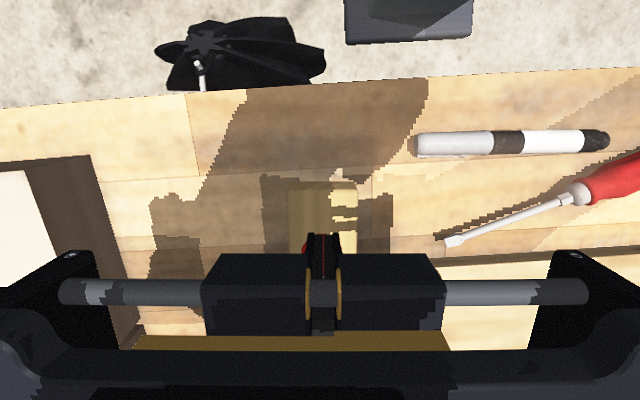

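The red flap is rising, and the fingertips are still on the pad at about (318,245) in the wrist view. I'll continue to the board more slowly.

Call:
{"api": "jog_arm", "payload": {
  "increments": [
    [0,0,0,0.0015,0,0,0],
    [0,0,0,0.003,0,0,0],
    [0,0,0,0.0045,0,0,0],
    [0,0,0,0.006,0,0,0],
    [0,0,0,0.007,0,0,0],
    [0,0,0,0.008,0,0,0],
    [0,0,0,0.009,0,0,0],
    [0,0,0,0.01,0,0,0]
  ]
}}

```text
time: 7.68
ee_pos: [0.4078, -0.2608, 0.0517]
orientation: [-3.14, 0.004, 3.08]
force: [0.7, 0.7, 7.9]
width: 0.004
grip_force: 3.7
```

Call:
{"api": "jog_arm", "payload": {
  "increments": [
    [0,0,0,0.0005,0,0,0],
    [0,0,0,0.001,0,0,0],
    [0,0,0,0.0015,0,0,0],
    [0,0,0,0.002,0,0,0]
  ]
}}

```text
time: 8.02
ee_pos: [0.4083, -0.2609, 0.0498]
orientation: [-3.14, 0.005, 3.08]
force: [1.4, -0.3, 9.1]
width: 0.005
grip_force: 3.5
```

Call:
{"api": "jog_arm", "payload": {
  "increments": [
    [0,0,0,0.0005,0,0,0],
    [0,0,0,0.001,0,0,0],
    [0,0,0,0.0015,0,0,0],
    [0,0,0,0.002,0,0,0],
    [0,0,0,0.0025,0,0,0]
  ]
}}

```text
time: 8.43
ee_pos: [0.4083, -0.261, 0.0473]
orientation: [-3.14, 0.005, 3.08]
force: [0.7, 0.7, 8.5]
width: 0.005
grip_force: 3.4
```

Call:
{"api": "jog_arm", "payload": {
  "increments": [
    [0,0,0,0.0005,0,0,0],
    [0,0,0,0.001,0,0,0],
    [0,0,0,0.0015,0,0,0],
    [0,0,0,0.002,0,0,0],
    [0,0,0,0.002,0,0,0]
  ]
}}

```text
time: 8.85
ee_pos: [0.4082, -0.2609, 0.0453]
orientation: [-3.14, 0.005, 3.08]
force: [0.5, -0.2, 9.7]
width: 0.007
grip_force: 3.7
```

Call:
{"api": "jog_arm", "payload": {
  "increments": [
    [0,0,0,0.0005,0,0,0],
    [0,0,0,0.001,0,0,0],
    [0,0,0,0.0015,0,0,0],
    [0,0,0,0.002,0,0,0],
    [0,0,0,0.002,0,0,0]
  ]
}}

```text
time: 9.27
ee_pos: [0.4084, -0.2611, 0.0445]
orientation: [-3.141, 0.005, 3.08]
force: [-2.3, 2.1, 22.3]
width: 0.003
grip_force: 10.0
```

The bar is on the board: the force jumped to 22 N at z = 44.5 mm. I'll ease the push slightly and check.

Call:
{"api": "jog_arm", "payload": {
  "increments": [
    [0,0,0,-0.0003,0,0,0],
    [0,0,0,-0.0006,0,0,0],
    [0,0,0,-0.0006,0,0,0],
    [0,0,0,-0.0006,0,0,0],
    [0,0,0,-0.0006,0,0,0],
    [0,0,0,-0.0006,0,0,0]
  ]
}}

```text
time: 9.77
ee_pos: [0.4083, -0.2611, 0.0447]
orientation: [-3.14, 0.005, 3.08]
force: [-0.7, 1.2, 17.8]
width: 0.01
grip_force: 7.7
```

```bash
python3 - <<'E'
from h import *
im=env.camera("side")
cv2.imwrite("pics/s4.png",cv2.resize(im[150:360,240:500],None,fx=2.8,fy=2.8,interpolation=cv2.INTER_CUBIC))
s=env.get_state();print(s["time"],s["ee_pos"],s["force"])
E
```

```text
9.8167 [ 0.40836384 -0.26106603  0.04473356] [-1.13305198  1.90348409 17.16121724]
```

View pics/s4.png

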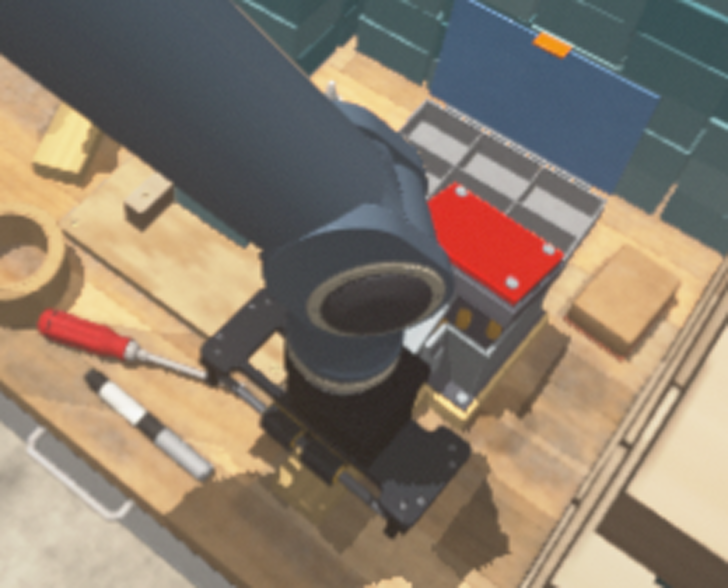

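The flap is clearly raised, with its front-right corner at about (515,302) in the crop. I'll check the angle numerically and look at the fingertips on the pad.

```bash
python3 - <<'E'
from h import *
i=env.camera_info("side");P=np.linalg.inv(np.array(i["pose"]))
def proj(X):
    return cv2.projectPoints(np.array([X]),cv2.Rodrigues(P[:3,:3])[0],P[:3,3],np.array(i["K"]),np.array(i["dist_coeffs"]))[0][0,0]
def low(f):
    im=cv2.imread(f) if isinstance(f,str) else f
    m=max(blobs(im),key=lambda b:b[0])[3]; q=np.argwhere(m); r=q[:,0].max(); return q[q[:,0]>=r-1][:,::-1].mean(0)
c0=low("pics/side0.png"); im=env.camera("side"); c1=low(im); print(c0,c1)
F=plane("side",c0,.126)
for t in (0,.2,.3,.35,.4,.45):
    a=np.array([-.1,.026]); x=a[0]*np.cos(t)+a[1]*np.sin(t); z=.1-a[0]*np.sin(t)+a[1]*np.cos(t)
    print(t,proj([F[0]+(x+.1)*.998,F[1]-(x+.1)*.065,z]).round(1))
w=env.camera("wrist")
cv2.imwrite("pics/w4.png",cv2.resize(w[150:350,220:430],None,fx=3,fy=3))
E
```

```text
[415.5        269.33333333] [422.66666667 256.33333333]
0 [415.5 269.3]
0.2 [419.3 262.6]
0.3 [421.6 258.9]
0.35 [422.8 257. ]
0.4 [424. 255.]
0.45 [425.3 253. ]
```

View pics/w4.png

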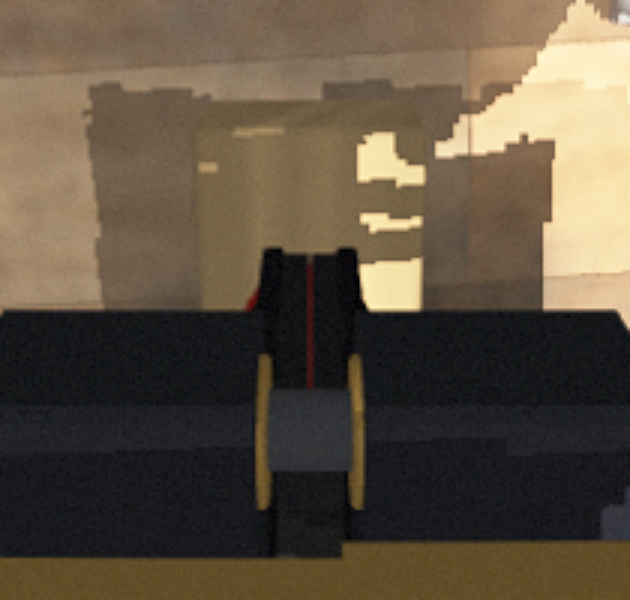

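The wrist crop shows the shut fingertips still on the red pad, which is visible on both sides at about (255,297) and (360,297). The flap angle measures about 0.37 rad, within measurement error of the 0.40 expected, and the bar has hit a hard stop. I'll hand in.

```bash
python3 -c "
from plant import env
print(env.get_state()['force'],env.job_done())"
```

```text
the job is handed in; nothing more can be done
[-1.2342127   1.50572084 16.53123124] None
```

The red bar's pad is held down against a hard stop at about 44 mm with roughly 17 N, the red flap stands open at about 0.37 rad by camera, and the job is handed in with no contact with anything else seen.

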